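# Shut and pin the tilting tesserae bin

### The arm

A 6-joint arm with a two-finger parallel gripper is mounted at the origin on the work surface. World frame = base frame: x ahead of the robot, y to its left, z up, the work surface at z = 0. Lengths are in m, angles in rad, forces in N, time in s.
With the tool pointing down it reaches from about 0.35 to 0.975 m from the base axis. Payload 4.9 kg.
Tool frame: the origin (TCP) lies at the very end of the fingers, on their centre line; the grasp point (between the pads) lies 19 mm behind it; x points along the fingers, z is the direction in which the jaws open and shut, and the axes are right-handed (so a half turn about x gives the same grasp; the last joint's range is limited). The gripper opens to 85 mm and grips with 20 to 120 N. Pads are 22 mm wide; open, the fingers measure 114 mm over their backs; the gripper's body (76 mm by 85 mm) begins 54 mm behind the grasp point. The pads swing forward as they close: fully open they stand 13 mm farther back than shut.
Start: joints at [-1.404, 0.053, 1.613, -0, 1.476, -0.119], TCP at [0.176, -0.6, 0.231] pointing down, gripper open.
Joint ranges: [-3.01, 3.01], [-1.01, 2.22], [0.06, 2.58], [-1.02, 4.17], [0.09, 2.62], [-3.14, 3.14]. Speed limits (rad/s): [2.57, 2.57, 3.14, 3.14, 3.14, 3.14].

### API

Orientations are given as a rotation vector (axis times angle).
In Python, from station import ctrl, imaging gives the robot as it stands. The module is installed in compiled form; this text tells all that it offers.
- The arm moves only by the shell command python3 -m jog 'ROWS' [FORCE]. ROWS is JSON, a list that holds one entry, the list of rows, each a list of 5 numbers: the shift along the tool's x, y, z in m, then the turn about the tool's x in rad, then the closure, from -1 (fully open) to 1 (shut). A call has 1 to 12 rows; each row is the pose to reach, as a shift and turn from the pose measured when the call began, along the tool's axes at that moment; what a row does not reach only later rows make up. A row lasts 1/10 s, in which the tool goes at most 50 mm and 8.59 degrees, less where a joint would pass 70% of its speed; a pose out of reach is approached as far as the arm can. A call with a gripper value outside its range is refused whole. The fingers move at their own pace and stop on an object; FORCE is the grip in N (left out, the last holds). Time passes only in rows, so rows that repeat a pose let the fingers close. It gives the time, the measured TCP pose, the force and the opening at its end, in the units of the state.
- ctrl.get_obs(): the state, without advancing time (a new reading comes with each control period).
- imaging.get_image(name): name is "scene" or "top" or "wrist"; returns a dict with "color" (400x640x3 uint8, red, green, blue), "intrinsics" (3x3 intrinsics, pixels), "distortion" ([k1, k2, p1, p2, k3] as OpenCV has them; the pictures are not rectified), "R" (3x3) and "t" (3): a world point X has camera coordinates R X + t. Camera axes: x right, y down, z forward; pixel columns grow to the right and rows downward; lengths in m; the calibration is good to about 2 mm. A picture is of the moment at which its call begins. There is no depth.
- ctrl.finish_job(): hands the job in, once; it reports no verdict.
The state is a dict: "t": time; "q": joint angles; "dq": joint speeds; "effort": joint torques, N m; "tool_pos": TCP position; "tool_rot": TCP orientation; "contact_force": force on the tool from outside, world axes, zero at the start; "wrist_torque": the same for the moment, N m; "opening": finger opening in m.
Only numpy, scipy, OpenCV 4.12 (cv2) and the standard library are available. Lean on these libraries where they do the work, as an engineer would, in place of code of your own. Each camera call takes 0.05 s, during which the arm holds its last target.

### The job

Swing the leaning tin bin back upright until it is fully shut against its bracket, then take the steel locking pin out of its wooden rest and push it straight down through the hole in the bin's tab and the bracket hole under it until the pin's collar seats on the tab. Finish still gripping the pin and pressing it firmly down so the bin is kept shut: do not let go. Leave the other things on the shelf where they are.

Things in the scene. Friction and masses are not known exactly. Their poses are not given: they have to be found in the camera images.
- bracket: Fixed galvanized steel bracket carrying the bin. Origin: on the work surface (z = 0) under the middle of the bin's hinge line; x runs from the hinge to the back (away from the robot, apart from yaw), y along the hinge, z up. Base plate 165 x 130 x 4 mm, x -25 to 140 mm. Upright back plate, 120 mm wide, at x 86 to 90 mm, up to z 116 mm, with a flange at its top (see flange_hole).
- flange_hole (a point): Centre of the bracket flange's 14 mm through hole at the flange's upper face: x 110, y 0, z 120 mm in the bracket's frame; z axis up. The flange is level, 4 mm thick, 50 mm wide in y, from the back plate to x 136 mm; free space below it.
- bin_tilt (a joint): Tilt of the tin bin about its hinge, rad: 0 = shut, upright against the bracket (hard stop); grows as it leans towards the robot, 0.7 at most. Hinge along the bracket's y, 12 mm above the surface, at the front bottom edge. Stiff hinge (friction 0.3 N m): stays where left; about 5 N on the upper front wall swings it.
- bin_rim (a point): Middle of the bin's front top edge, 112 mm from the hinge axis; swings with the bin. With the bin shut, the front face is at x = 0 and this edge at z = 124 mm in the bracket's frame.
- bin: Open-topped tin bin: 80 mm deep (x), 110 mm wide (y), 110 mm high, walls 3 mm, 0.45 kg, filled with tesserae that are stuck fast. Origin: on the hinge axis, middle of its width; axes as the bracket's when shut. A flat tin tab, 60 (x) x 44 (y) x 4 mm, is fixed to the rear rim and points back; when shut it lies level 2 mm above the flange.
- tab_hole (a point): Centre of the tab's 14 mm through hole, at the tab's upper face; z axis is the tab's normal (up when shut). When the bin is shut it is straight above flange_hole, 6 mm higher.
- pin: Loose round steel locking pin, 60 g, 90 mm long, upright in the wooden rest at the start. Origin: its lower tip; z axis along the pin, up to the grip. Shank 10 mm diameter from the tip to z 45 mm, the last 9 mm tapering to a 4 mm tip; collar 26 mm diameter at z 45 to 50 mm; cylindrical grip 18 mm diameter at z 50 to 90 mm.
- pin_collar (a point): Centre of the underside of the pin's collar (45 mm above the tip).
- rest: Fixed wooden rest block, 60 x 60 x 60 mm, origin at the centre of its underside, with a 13 mm vertical hole 52 mm deep in its top; the pin stands in it with its collar on the block's top. It may stand left or right of the bin.
- cube: Green marble cube, 40 mm, a bystander. Origin: centre of its underside.
- smalti: Amber smalti chunk, 56 mm wide, 28 mm high, a bystander. Origin: centre of its underside.
- tweezer_case: Black plastic tweezer case, 140 x 40 x 18 mm, long along its x, a bystander on the side of the bin opposite to the rest. Origin: centre of its underside.
- nipper: Tile nipper with red handles, 165 x 76 x 18 mm, long along its x, lying beyond the bracket, a bystander. Origin: on its underside near the middle.

How it is judged:
On the way, in this order (a step that is already met when the one before it is completed fails the run):
1. the bin is swung shut, with the pin not yet in the tab (value of joint bin_tilt below 0.03 rad and distance between pin_collar and tab_hole above 0.05 m), for 0.2 s.
2. the pin's tip is through the tab's hole (horizontal distance between pin and tab_hole below 0.006 m and z of pin in the frame of tab_hole between -0.06 and -0.005 m), for 0.1 s.
At the end, for the whole second after the job is handed in: Bin shut (tilt under 0.02 rad); pin tip 30 mm or more below the flange top, within 6 mm of the hole axis; pin upright within 0.12 rad; collar within 2.5 mm of the tab, centred within 4 mm; fingers hold the pin (over 3 N) and press it on the tab (over 3 N) through the last second (value of joint bin_tilt below 0.02 rad and horizontal distance between pin and flange_hole below 0.006 m and z of pin in the frame of flange_hole below -0.03 m and z of pin_collar in the frame of tab_hole below 0.0025 m and horizontal distance between pin_collar and tab_hole below 0.004 m and angle between the z axis of pin and the z axis of flange_hole, either way round below 0.12 rad and contact force between the fingers and pin above 3 N and contact force between pin and bin above 3 N); the arm keeps its last pose, push and grip.
It fails at once if a bystander is moved more than 30 mm (distance of any of cube, smalti, tweezer_case, nipper from where it was at the start of the episode above 0.03 m).
It also fails if it takes over 58 s, if anything falls off the work surface, if the arm or the gripper's body presses on something with over 40 N, if the wrist force passes 120 N, or if a joint passes its speed limit or range.

## Working session

There is one attempt and no reset: what is moved stays moved. The work goes in short steps, Python scripts to look and compute and a shell command to move; the robot and the scene stay as the last step left them, time stands still between calls to the robot, and variables do not carry over. Pictures are saved under pics/ and viewed, and the job is handed in when it is done.

```bash
mkdir -p pics; ls; python3 - <<'E'
from station import ctrl, imaging
import cv2
for n in ["scene","top","wrist"]:
    d=imaging.get_image(n)
    cv2.imwrite(f"pics/{n}0.png",d["color"][:,:,::-1])
    print(n,d["intrinsics"].tolist(),d["distortion"],d["R"].round(4).tolist(),d["t"].round(4).tolist())
print(ctrl.get_obs())
E
```

```text
pics
scene [[367.43958334479595, 0.0, 323.2320125195939], [0.0, 367.43958334479595, 198.72251469885572], [0.0, 0.0, 1.0]] [0.00641291 0.         0.         0.         0.        ] [[0.8333, 0.5527, -0.0139], [0.3398, -0.5317, -0.7758], [-0.4361, 0.6417, -0.6309]] [-0.5153, -0.1269, 1.0883]
top [[450.74393701375584, 0.0, 327.00900731354193], [0.0, 450.74393701375584, 198.71045789439796], [0.0, 0.0, 1.0]] [-0.12243156  0.          0.          0.          0.        ] [[-0.0081, -0.9995, 0.0292], [-0.9984, 0.0064, -0.0554], [0.0552, -0.0296, -0.998]] [-0.0047, 0.6295, 1.1891]
wrist [[280.81827247191296, 0.0, 318.1014812058813], [0.0, 280.81827247191296, 200.44513459540897], [0.0, 0.0, 1.0]] [-0.0238342  0.         0.         0.         0.       ] [[0.2817, -0.9595, -0.003], [-0.9259, -0.2727, 0.2614], [-0.2517, -0.0708, -0.9652]] [-0.6234, -0.0323, 0.3794]
{'t': 0.15, 'q': array([-1.40399533e+00,  5.32159225e-02,  1.61401399e+00, -1.62010525e-05,
        1.47601259e+00, -1.19000479e-01]), 'dq': array([-0.00192586, -0.00363776, -0.00232162,  0.00060618,  0.00097544,
       -0.00045981]), 'effort': array([ 6.98084568e-04, -3.94240880e+01, -3.70722592e+01, -1.05620888e-04,
        4.63047851e-03,  5.89409055e-06]), 'tool_pos': array([ 0.17611531, -0.59914678,  0.23031766]), 'tool_rot': array([ 0.99724028,  1.33219034, -0.99536682]), 'contact_force': array([-0.42235112,  0.04323381,  0.3116432 ]), 'wrist_torque': array([-0.04201497, -0.03273206,  0.04342594]), 'opening': 0.08518765489776418}
```

View pics/scene0.png

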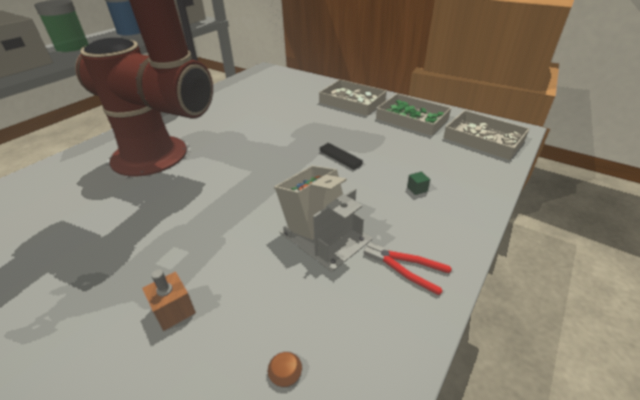

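View pics/top0.png

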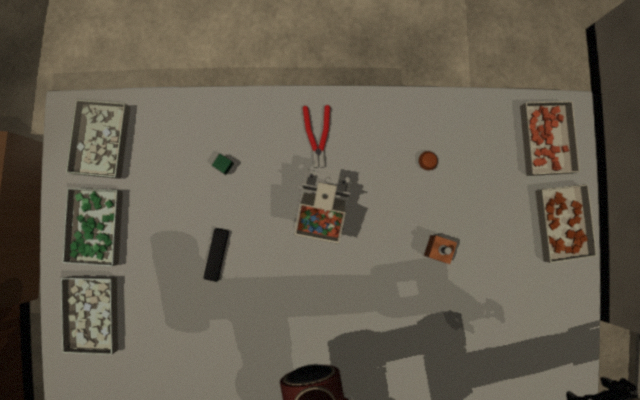

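View pics/wrist0.png

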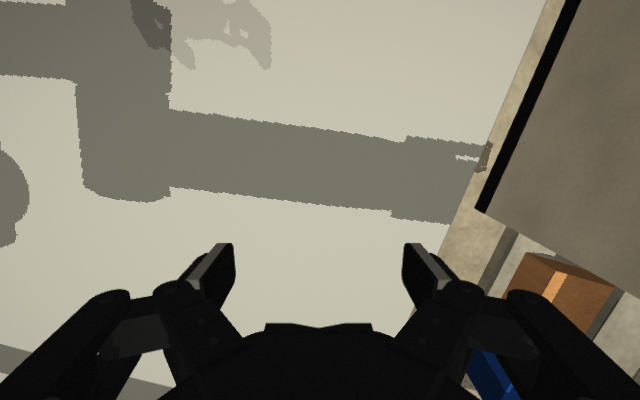

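The scene view shows the leaning bin near (305,195) with its tab at (328,181), and the rest and pin near (165,295). In the top view the bin is at (320,222) and the rest at (441,248). I'll enlarge both areas.

```bash
cat > h.py <<'E'
import numpy as np, cv2, pickle, sys
from scipy.spatial.transform import Rotation as Ro
def ray(d,uv):
    p=cv2.undistortPoints(np.array([[uv]],float),d["intrinsics"],d["distortion"])[0,0]
    R=np.array(d["R"]);t=np.array(d["t"])
    v=R.T@np.array([p[0],p[1],1.]); return -R.T@t, v/np.linalg.norm(v)
def onplane(d,uv,z):
    c,v=ray(d,uv); return c+v*(z-c[2])/v[2]
def tri(obs):
    A=np.zeros((3,3));b=np.zeros(3)
    for d,uv in obs:
        c,v=ray(d,uv);P=np.eye(3)-np.outer(v,v);A+=P;b+=P@c
    X=np.linalg.solve(A,b)
    return X,[np.linalg.norm((np.eye(3)-np.outer(v,v))@(X-c)) for c,v in [ray(d,uv) for d,uv in obs]]
def proj(d,X):
    rv=cv2.Rodrigues(np.array(d["R"]))[0]
    return cv2.projectPoints(np.array(X,float).reshape(-1,3),rv,np.array(d["t"],float),d["intrinsics"],d["distortion"])[0][:,0]
def crop(d,x0,y0,w,h,s,fn):
    im=cv2.resize(d["color"][y0:y0+h,x0:x0+w],None,fx=s,fy=s,interpolation=cv2.INTER_CUBIC)
    for g in range((x0+9)//10*10,x0+w,10):
        cv2.putText(im,str(g),(int((g-x0+.5)*s),10),0,.35,(255,255,0),1);im[:14,int((g-x0+.5)*s)]=(255,0,0)
    for g in range((y0+9)//10*10,y0+h,10):
        cv2.putText(im,str(g),(0,int((g-y0+.5)*s)),0,.35,(255,255,0),1)
    cv2.imwrite(fn,im[:,:,::-1])
def get(n,save=None):
    from station import imaging
    d=imaging.get_image(n)
    if save: pickle.dump(d,open(save,"wb"))
    return d
E
python3 - <<'E'
from h import *
d=get("top","top1.pkl"); crop(d,280,160,90,90,6,"pics/top1a.png"); crop(d,410,220,60,55,8,"pics/top1b.png")
d=get("scene","scene1.pkl"); crop(d,260,150,130,120,5,"pics/sc1a.png"); crop(d,130,255,80,80,7,"pics/sc1b.png")
E
```

```text
(no output)
```

View pics/top1a.png

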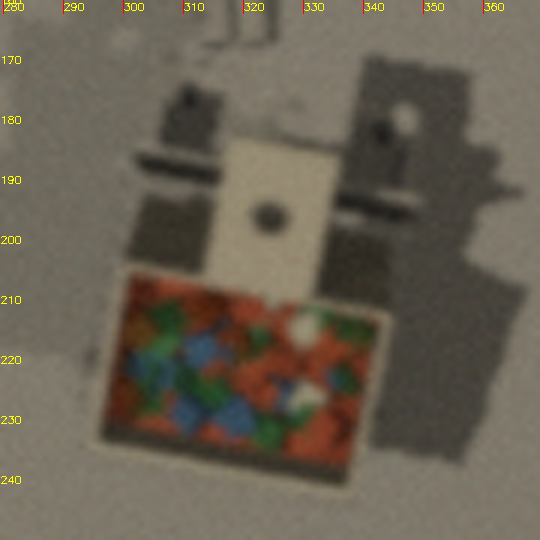

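View pics/top1b.png

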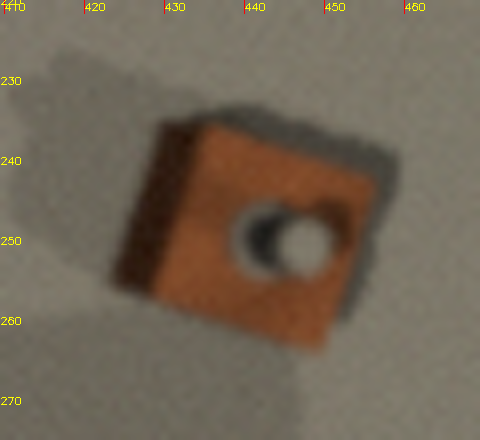

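View pics/sc1a.png

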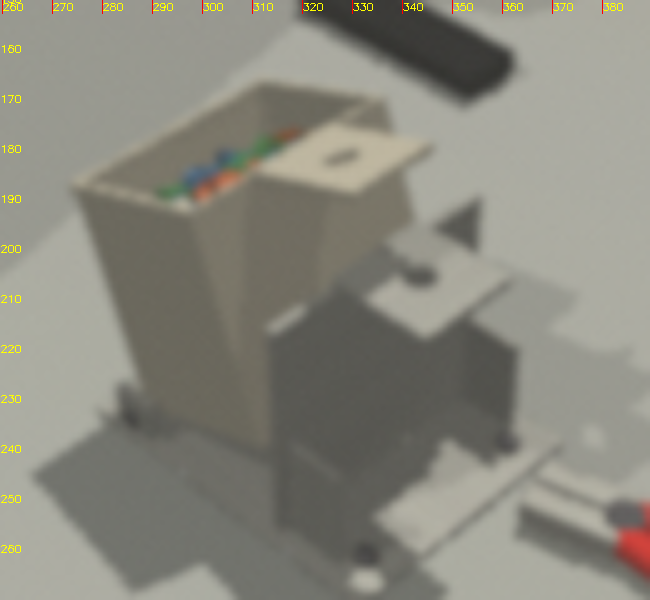

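View pics/sc1b.png

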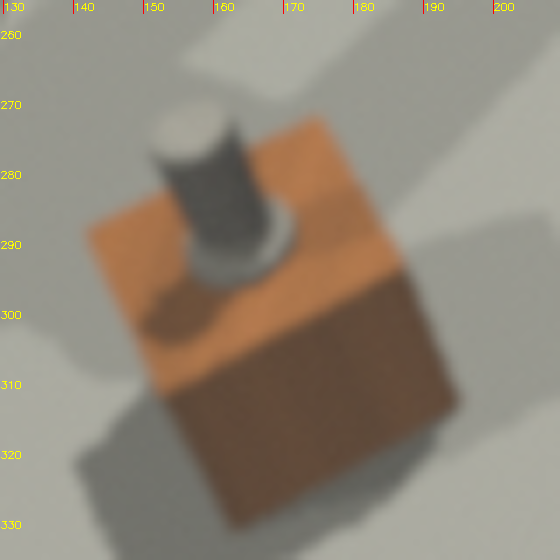

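```bash
python3 - <<'E'
from h import *
T=pickle.load(open("top1.pkl","rb"));S=pickle.load(open("scene1.pkl","rb"))
ta=lambda x,y:(280+x/6-.5,160+y/6-.5)
tb=lambda x,y:(410+x/8-.5,220+y/8-.5)
sa=lambda x,y:(260+x/5-.5,150+y/5-.5)
sb=lambda x,y:(130+x/7-.5,255+y/7-.5)
print("tab hole",tri([(T,ta(269,217)),(S,sa(342,157))]))
print("pin top tri",tri([(T,tb(304,247)),(S,sb(187,135))]))
print("pin top z105",onplane(T,tb(304,247),.105),onplane(S,sb(187,135),.105))
print("flange hole S",onplane(S,sa(421,274),.12))
a=[onplane(T,ta(135,157),.116),onplane(T,ta(415,212),.116)];print("bp T",a,np.arctan2(*( (a[1]-a[0])[:2]*[1,-1])))
b=[onplane(S,sa(480,200),.116),onplane(S,sa(270,325),.116)];print("bp S",b,np.arctan2(*((b[1]-b[0])[:2]*[1,-1])))
for n,p,q in [("FL",ta(98,440),sa(260,85)),("FR",ta(345,490),sa(75,187)),("BL",ta(128,265),sa(385,103)),("BR",ta(388,313),sa(193,213))]:
    pass
for n,p,q in [("FL",ta(98,440),sa(260,85)),("FR",ta(345,490),sa(75,187)),("BL",ta(128,265),sa(385,100)),("BR",ta(388,313),sa(193,211))]:
    print(n,tri([(T,p),(S,q)]))
print("rest top corners T",[onplane(T,tb(*p),.06).round(4) for p in [(205,122),(378,180),(325,352),(152,297)]])
print("rest S",[onplane(S,sb(*p),.06).round(4) for p in [(85,232),(320,118),(403,262),(165,398)]])
from station import ctrl
o=ctrl.get_obs();print(Ro.from_rotvec(o["tool_rot"]).as_matrix().round(4),o["t"])
E
```

```text
tab hole (array([0.62980344, 0.00160082, 0.15589903]), [np.float64(0.0008499274540920662), np.float64(0.0008499274540920215)])
pin top tri (array([ 0.49265107, -0.30887164,  0.10354033]), [np.float64(9.749440097380886e-05), np.float64(9.749440097382714e-05)])
pin top z105 [ 0.49268515 -0.3085171   0.105     ] [ 0.49412115 -0.30933235  0.105     ]
flange hole S [ 0.67159451 -0.00502642  0.12      ]
bp T [array([0.65656814, 0.05491792, 0.116     ]), array([ 0.63326702, -0.05980214,  0.116     ])] -0.20038686237516512
bp S [array([0.66515296, 0.05297223, 0.116     ]), array([ 0.63637594, -0.05780729,  0.116     ])] -0.2541511177155648
FL (array([0.54132976, 0.07078475, 0.11802556]), [np.float64(0.00042783697177801273), np.float64(0.0004278369717780056)])
FR (array([ 0.51914957, -0.0304859 ,  0.11662215]), [np.float64(0.0007949362407501357), np.float64(0.0007949362407500071)])
BL (array([0.61280378, 0.05837641, 0.1433932 ]), [np.float64(0.002095458418942465), np.float64(0.0020954584189425357)])
BR (array([ 0.59183627, -0.04580361,  0.14446861]), [np.float64(0.0008889775726246286), np.float64(0.0008889775726245233)])
rest top corners T [array([ 0.5311, -0.2896,  0.06  ]), array([ 0.5113, -0.3473,  0.06  ]), array([ 0.4555, -0.3286,  0.06  ]), array([ 0.4745, -0.2711,  0.06  ])]
rest S [array([ 0.4559, -0.3265,  0.06  ]), array([ 0.4758, -0.2707,  0.06  ]), array([ 0.5299, -0.2894,  0.06  ]), array([ 0.5135, -0.3459,  0.06  ])]
[[-2.000e-04  9.594e-01  2.819e-01]
 [ 1.000e-03  2.819e-01 -9.594e-01]
 [-1.000e+00  1.000e-04 -1.000e-03]] 0.25
```

```bash
python3 -m jog '[[[0,0.2,-0.225,0.245,1],[0,0.2,-0.225,0.245,1],[0,0.2,-0.225,0.245,1],[0,0.2,-0.225,0.245,1],[0,0.2,-0.225,0.245,1],[0,0.2,-0.225,0.245,1],[0,0.2,-0.225,0.245,1],[0,0.2,-0.225,0.245,1]]]' 40
```

```text
t: 1.05
tool_pos: [0.3051, -0.3263, 0.2311]
tool_rot: [1.177, 1.229, -1.177]
contact_force: [0.5, -0.3, -0.1]
opening: -0.0003
```

```bash
cat > go.py <<'E'
# print the tool-frame shift+turn to get to a world target (x y z) with tool-y angle psi
import sys
from h import *
from station import ctrl
o=ctrl.get_obs();M=Ro.from_rotvec(o["tool_rot"]).as_matrix()
x,y,z=map(float,sys.argv[1:4])
D=M.T@(np.array([x,y,z])-o["tool_pos"]);a=np.arctan2(M[1,1],M[0,1])
print("t",round(o["t"],2),"pos",o["tool_pos"].round(4),"toolx",M[:,0].round(4),"psi",round(a,4),"q",o["q"].round(2),"F",o["contact_force"].round(1),"op",round(o["opening"],4))
print("shift",D.round(4),"turn",round(a-float(sys.argv[4]),4) if len(sys.argv)>4 else "")
E
python3 go.py .476 .035 .231 -.203
```

```text
t 1.05 pos [ 0.3051 -0.3263  0.2311] toolx [ 1.e-04 -1.e-04 -1.e+00] psi 0.0433 q [-0.99 -0.4   2.01  0.    1.53  0.54] F [ 0.5 -0.3 -0.1] op -0.0003
shift [ 1.000e-04  1.864e-01 -3.536e-01] turn 0.2463
```

```bash
python3 -m jog '[[[0,0.186,-0.354,0.246,1],[0,0.186,-0.354,0.246,1],[0,0.186,-0.354,0.246,1],[0,0.186,-0.354,0.246,1],[0,0.186,-0.354,0.246,1],[0,0.186,-0.354,0.246,1],[0,0.186,-0.354,0.246,1],[0,0.186,-0.354,0.246,1],[0,0.186,-0.354,0.246,1],[0,0.186,-0.354,0.246,1]]]'; python3 go.py .476 .035 .106 -.203
```

```text
t: 2.05
tool_pos: [0.4762, 0.0354, 0.2308]
tool_rot: [1.355, 1.107, -1.357]
contact_force: [0.7, 0.0, -0.0]
opening: -0.0001
t 2.05 pos [0.4762 0.0354 0.2308] toolx [-1.1e-03 -6.0e-04 -1.0e+00] psi -0.2014 q [-0.08 -0.31  1.94 -0.    1.51  1.69] F [ 0.7  0.  -0. ] op -0.0001
shift [ 0.1248 -0.      0.0003] turn 0.0016
```

```bash
python3 -m jog '[[[0.05,0,0,0,1],[0.1,0,0,0,1],[0.125,0,0,0,1],[0.125,0,0,0,1],[0.125,0.02,0,0,1],[0.125,0.03,0,0,1],[0.125,0.038,0,0,1],[0.125,0.044,0,0,1],[0.125,0.05,0,0,1],[0.125,0.055,0,0,1]]]'; python3 -m jog '[[[0,0.005,0,0,1],[0,0.01,0,0,1],[0,0.013,0,0,1],[0,0.016,0,0,1]]]'
```

```text
t: 3.05
tool_pos: [0.5302, 0.0243, 0.106]
tool_rot: [1.355, 1.108, -1.357]
contact_force: [-1.8, 0.6, 1.7]
opening: -0.0002
t: 3.45
tool_pos: [0.5461, 0.0212, 0.1059]
tool_rot: [1.355, 1.108, -1.357]
contact_force: [-1.1, 0.1, 1.9]
opening: -0.0
```

```bash
python3 - <<'E'
from h import *
d=get("scene","scene2.pkl"); crop(d,240,130,150,140,4,"pics/sc2a.png")
d=get("top","top2.pkl"); crop(d,280,160,90,90,6,"pics/top2a.png")
E
python3 go.py .5 0 .1
```

```text
t 3.55 pos [0.5463 0.021  0.1059] toolx [-8.e-04 -7.e-04 -1.e+00] psi -0.2013 q [-0.1  -0.02  1.9  -0.    1.26  1.68] F [0.3 0.6 0.8] op -0.0003
shift [ 0.006  -0.0411  0.0298] turn
```

View pics/sc2a.png

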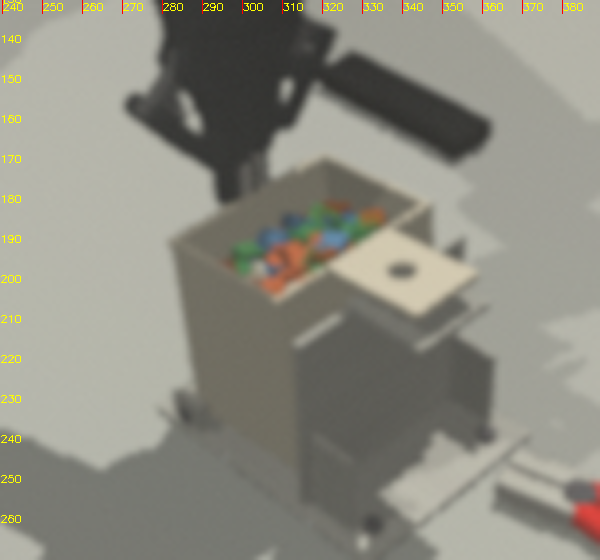

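The bin is nearly shut: the tab hole is now at (340,197), with a small gap left over the flange. I'll keep pushing in small steps.

```bash
python3 -m jog '[[[0,0.002,0,0,1],[0,0.004,0,0,1],[0,0.006,0,0,1],[0,0.007,0,0,1]]]'; python3 -m jog '[[[0,0.001,0,0,1],[0,0.002,0,0,1],[0,0.003,0,0,1]]]'
```

```text
t: 3.95
tool_pos: [0.5533, 0.0196, 0.106]
tool_rot: [1.355, 1.107, -1.357]
contact_force: [-1.2, 0.2, 0.7]
opening: -0.0
t: 4.25
tool_pos: [0.5547, 0.0193, 0.106]
tool_rot: [1.353, 1.111, -1.36]
contact_force: [-10.0, 1.7, 7.8]
opening: -0.0001
```

```bash
python3 -m jog '[[[0,0.001,0,0,1],[0,0.002,0,0,1],[0,0.002,0,0,1]]]'; python3 - <<'E'
from h import *
d=get("scene","scene3.pkl"); crop(d,240,130,150,140,4,"pics/sc3a.png")
d=get("top","top3.pkl"); crop(d,280,160,90,90,6,"pics/top3a.png")
E
python3 go.py .5 0 .1
```

```text
t: 4.55
tool_pos: [0.5546, 0.0194, 0.106]
tool_rot: [1.35, 1.116, -1.365]
contact_force: [-10.6, 1.3, 7.8]
opening: -0.0001
t 4.65 pos [0.5546 0.0194 0.106 ] toolx [-1.150e-02  8.000e-04 -9.999e-01] psi -0.201 q [-0.1   0.01  1.88 -0.    1.27  1.67] F [-11.1   1.3   7.6] op -0.0005
shift [ 0.0066 -0.0496  0.0299] turn
```

View pics/sc3a.png

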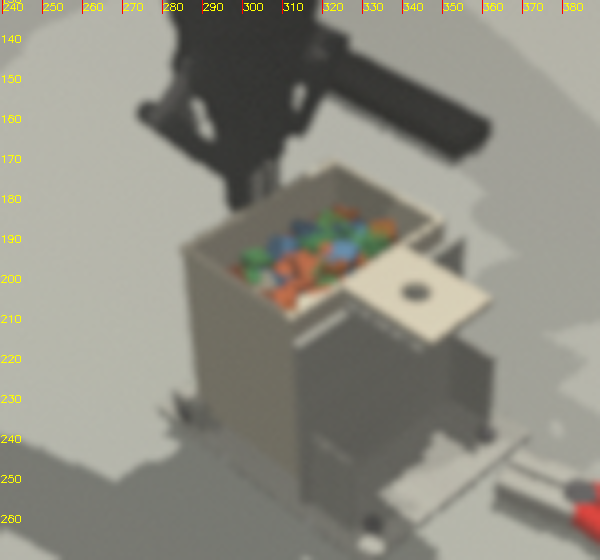

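View pics/top3a.png

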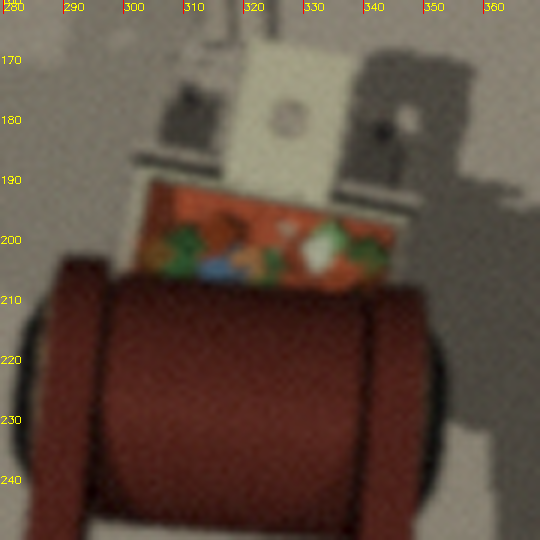

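The tab now lies flat over the flange. Its hole is at about (343.5,202.3) in the scene view and (327.5,179.3) in the top view, and the force of about 11 N shows it is on the stop.

```bash
python3 - <<'E'
from h import *
T=pickle.load(open("top3.pkl","rb"));S=pickle.load(open("scene3.pkl","rb"))
ta=lambda x,y:(280+x/6-.5,160+y/6-.5)
sa=lambda x,y:(240+x/4-.5,130+y/4-.5)
p=ta(288,119);q=sa(416,291)
print("tab hole",tri([(T,p),(S,q)]),onplane(T,p,.126),onplane(S,q,.126))
# tab corners (visible top view): far L,far R ; scene near corner etc
print([onplane(T,ta(*c),.126).round(4) for c in [(248,42),(355,62),(332,200),(222,178)]])
print([onplane(S,sa(*c),.126).round(4) for c in [(402,243),(493,300),(433,346),(343,287)]])
E
```

```text
tab hole (array([ 0.67144144, -0.00721677,  0.12660067]), [np.float64(0.0007363411505137341), np.float64(0.0007363411505139579)]) [ 0.67088122 -0.0076365   0.126     ] [ 0.67166337 -0.00613703  0.126     ]
[array([0.7025, 0.0084, 0.126 ]), array([ 0.6941, -0.0352,  0.126 ]), array([ 0.6377, -0.0253,  0.126 ]), array([0.647 , 0.0194, 0.126 ])]
[array([0.6461, 0.0225, 0.126 ]), array([0.7063, 0.008 , 0.126 ]), array([ 0.6989, -0.0361,  0.126 ]), array([ 0.6402, -0.0226,  0.126 ])]
```

```bash
python3 -m jog '[[[0,-0.03,0,0,1],[0,-0.06,0,0,1],[-0.05,-0.06,0,0,0.5],[-0.1,-0.06,0,0,-1],[-0.1,-0.06,0,0,-1]]]'; python3 go.py .4932 -.3088 .2 -.2
```

```text
t: 5.15
tool_pos: [0.5012, 0.0309, 0.2151]
tool_rot: [1.357, 1.104, -1.353]
contact_force: [1.2, -0.3, 0.3]
opening: 0.0431
t 5.15 pos [0.5012 0.0309 0.2151] toolx [ 3.9e-03 -7.0e-04 -1.0e+00] psi -0.2008 q [-0.09 -0.24  1.91 -0.    1.46  1.69] F [ 1.2 -0.3  0.3] op 0.0431
shift [0.0153 0.0598 0.3345] turn -0.0008
```

```bash
python3 -m jog '[[[0,0.06,0.3345,0,-1],[0,0.06,0.3345,0,-1],[0,0.06,0.3345,0,-1],[0,0.06,0.3345,0,-1],[0,0.06,0.3345,0,-1],[0,0.06,0.3345,0,-1],[0,0.06,0.3345,0,-1],[0,0.06,0.3345,0,-1],[0,0.06,0.3345,0,-1],[0,0.06,0.3345,0,-1]]]'; python3 go.py .4932 -.3088 .2 -.2
python3 - <<'E'
from h import *
d=get("wrist","wr4.pkl");cv2.imwrite("pics/wr4.png",d["color"][:,:,::-1])
d=get("top","top4.pkl"); crop(d,280,160,90,90,6,"pics/top4a.png")
E
```

```text
t: 6.15
tool_pos: [0.4935, -0.308, 0.2152]
tool_rot: [1.357, 1.105, -1.352]
contact_force: [0.1, 0.4, 0.1]
opening: 0.0855
t 6.15 pos [ 0.4935 -0.308   0.2152] toolx [ 4.1e-03 -4.0e-04 -1.0e+00] psi -0.2 q [-0.69 -0.04  1.73  0.    1.45  1.08] F [0.1 0.4 0.1] op 0.0855
shift [ 0.0152 -0.0002  0.0008] turn -0.0
```

View pics/wr4.png

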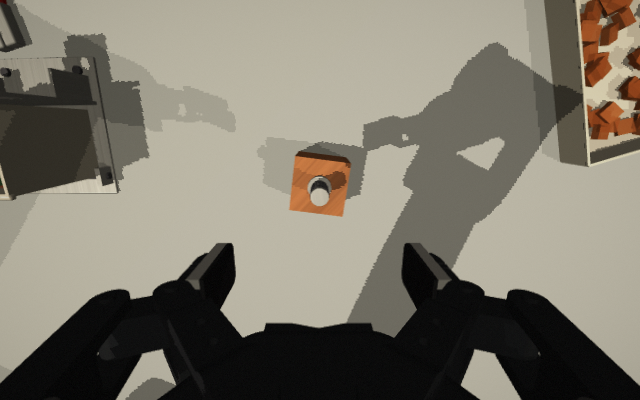

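View pics/top4a.png

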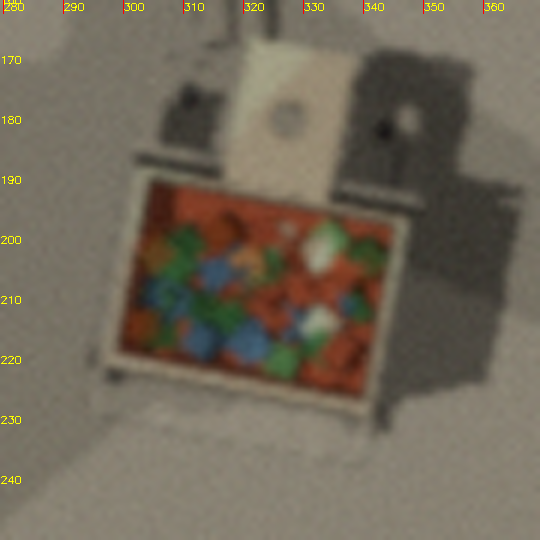

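The wrist view shows the pin top at (319,197), centred between the fingers. The top view shows the bin still shut.

```bash
python3 - <<'E'
from h import *
W=pickle.load(open("wr4.pkl","rb"))
m=cv2.inRange(cv2.cvtColor(W["color"][180:212,305:335],cv2.COLOR_RGB2HSV),(0,0,110),(180,70,255))
n,l,s,c=cv2.connectedComponentsWithStats(m);print(s,c+[305,180])
for k in range(1,n):
    if s[k][4]>40: print(onplane(W,c[k]+[305,180],.105))
E
python3 go.py .4930 -.3088 .070 -.2
```

```text
[[  0   0  30  32 619]
 [  3   0  21  26 315]
 [ 18   0   7   5  16]
 [ 24   6   2   5   9]
 [ 24  12   1   1   1]] [[320.07431341 196.36025848]
 [317.6952381  194.72063492]
 [326.5625     181.875     ]
 [329.55555556 188.22222222]
 [329.         192.        ]]
[ 0.49861133 -0.30735413  0.105     ]
t 6.25 pos [ 0.4936 -0.3076  0.2153] toolx [ 4.1e-03 -6.0e-04 -1.0e+00] psi -0.1991 q [-0.69 -0.04  1.73  0.    1.45  1.08] F [-0.7 -0.2 -0.8] op 0.0856
shift [ 0.1453 -0.001   0.0013] turn 0.0009
```

```bash
python3 -m jog '[[[0.05,0,0.001,0,-1],[0.09,0,0.001,0,-1],[0.11,0,0.001,0,-1],[0.125,0,0.001,0,-1],[0.135,0,0.001,0,-1],[0.145,0,0.001,0,-1],[0.145,0,0.001,0,-1]]]'
python3 - <<'E'
from h import *
d=get("scene","scene5.pkl"); crop(d,110,215,110,120,5,"pics/sc5.png")
E
python3 go.py .4932 -.3088 .070 -.2
```

```text
t: 6.95
tool_pos: [0.4939, -0.3083, 0.0698]
tool_rot: [1.356, 1.106, -1.351]
contact_force: [-0.6, -0.4, 0.7]
opening: 0.0856
t 7.0 pos [ 0.4943 -0.3087  0.0706] toolx [ 4.5e-03 -9.0e-04 -1.0e+00] psi -0.1988 q [-0.69  0.1   1.84  0.    1.19  1.08] F [0.  0.3 0.6] op 0.0857
shift [ 0.0006 -0.0011  0.0003] turn 0.0012
```

View pics/sc5.png

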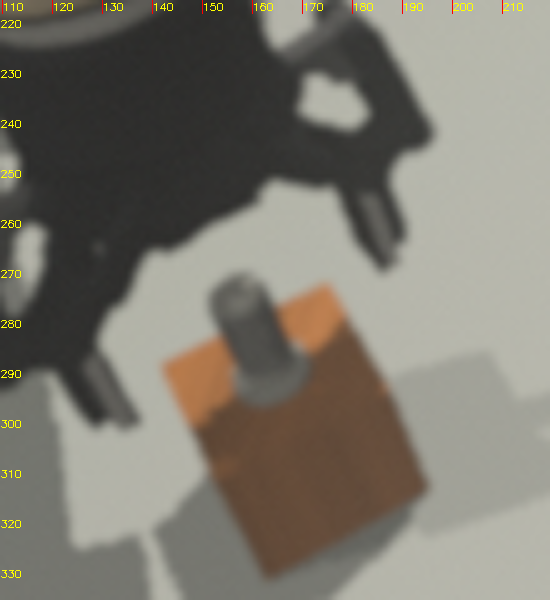

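The open fingers straddle the pin, whose top is at about (158,274). I'll close on it.

```bash
python3 -m jog '[[[0,0,0,0,1],[0,0,0,0,1],[0,0,0,0,1],[0,0,0,0,1],[0,0,0,0,1],[0,0,0,0,1],[0,0,0,0,1],[0,0,0,0,1]]]' 60
python3 - <<'E'
from h import *
d=get("scene","scene6.pkl"); crop(d,110,215,110,120,5,"pics/sc6.png")
E
python3 go.py .4932 -.3088 .070 -.2
```

```text
t: 7.8
tool_pos: [0.4945, -0.309, 0.0711]
tool_rot: [1.356, 1.104, -1.351]
contact_force: [-0.3, -0.7, 2.6]
opening: 0.0166
t 7.85 pos [ 0.4945 -0.309   0.0711] toolx [ 0.005  -0.0014 -1.    ] psi -0.1989 q [-0.69  0.1   1.84  0.    1.19  1.08] F [-0.4 -1.2  2.9] op 0.0162
shift [ 0.0011 -0.0013  0.0001] turn 0.0011
```

View pics/sc6.png

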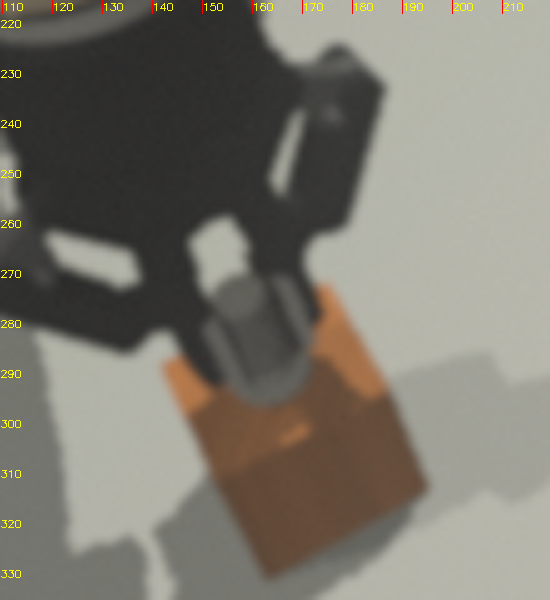

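Grip looks good, so I'll lift.

```bash
python3 -m jog '[[[-0.01,0,0,0,1],[-0.03,0,0,0,1],[-0.06,0,0,0,1],[-0.1,0,0,0,1],[-0.14,0,0,0,1],[-0.16,0,0,0,1],[-0.16,0,0,0,1]]]'
python3 - <<'E'
from h import *
d=get("scene","scene7.pkl"); crop(d,110,175,110,120,5,"pics/sc7.png")
E
python3 go.py .6713 -.0068 .231 -.2
```

```text
t: 8.55
tool_pos: [0.4953, -0.31, 0.2361]
tool_rot: [1.356, 1.096, -1.347]
contact_force: [0.1, -0.3, -1.6]
opening: 0.0163
t 8.6 pos [ 0.4943 -0.3091  0.2328] toolx [ 0.0076 -0.0035 -1.    ] psi -0.1988 q [-0.69 -0.05  1.72  0.    1.47  1.08] F [ 0.5 -0.1 -1.1] op 0.0165
shift [ 0.0021  0.1138 -0.3314] turn 0.0012
```

View pics/sc7.png

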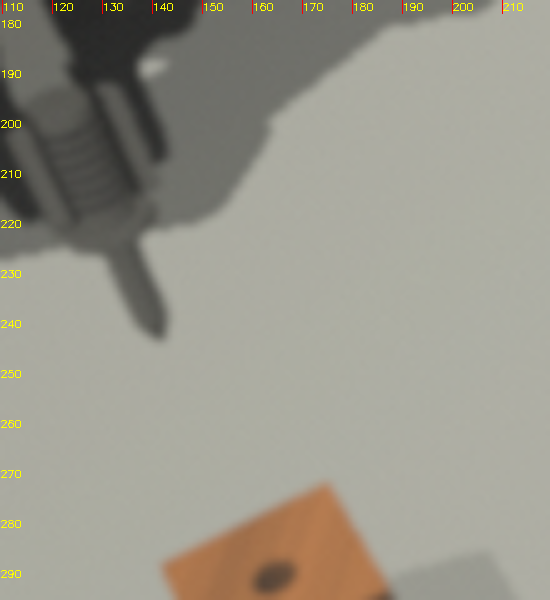

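```bash
python3 -m jog '[[[0,0.04,-0.115,0,1],[0,0.08,-0.23,0,1],[0,0.115,-0.3314,0,1],[0,0.115,-0.3314,0,1],[0,0.115,-0.3314,0,1],[0,0.115,-0.3314,0,1],[0,0.115,-0.3314,0,1],[0,0.115,-0.3314,0,1],[0,0.115,-0.3314,0,1],[0,0.115,-0.3314,0,1]]]'
python3 - <<'E'
from h import *
d=get("scene","scene8.pkl"); crop(d,270,100,120,120,5,"pics/sc8.png")
d=get("top","top8.pkl"); crop(d,280,130,90,90,6,"pics/top8.png")
d=get("wrist","wr8.pkl");cv2.imwrite("pics/wr8.png",d["color"][:,:,::-1])
E
python3 go.py .6723 -.0068 .2 -.2
```

```text
t: 9.6
tool_pos: [0.6714, -0.0077, 0.231]
tool_rot: [1.354, 1.102, -1.353]
contact_force: [-0.9, -0.4, -0.7]
opening: 0.0166
t 9.75 pos [ 0.6718 -0.0084  0.2326] toolx [ 0.0067 -0.0036 -1.    ] psi -0.2007 q [-0.12  0.16  1.5  -0.    1.48  1.65] F [ 0.   0.4 -0.7] op 0.0167
shift [ 0.0326 -0.0001 -0.0017] turn -0.0007
```

View pics/sc8.png

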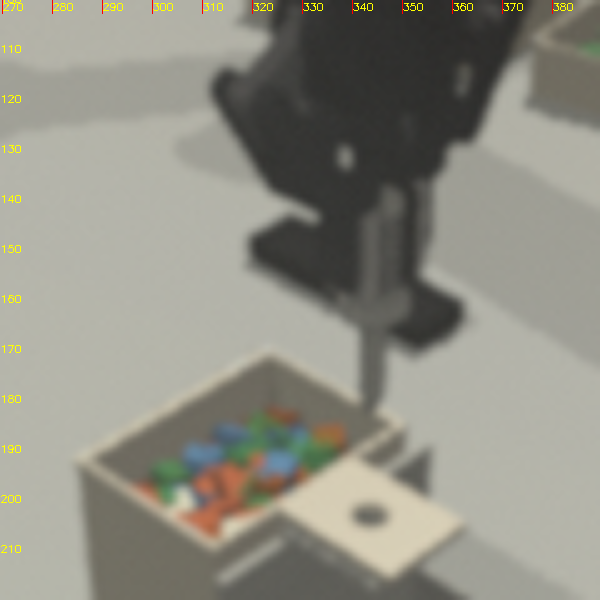

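View pics/wr8.png

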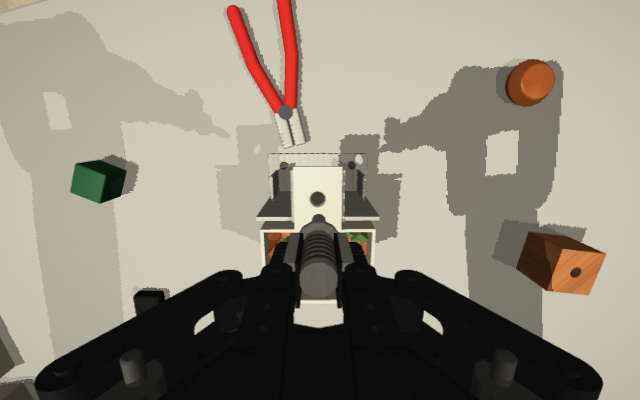

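View pics/top8.png

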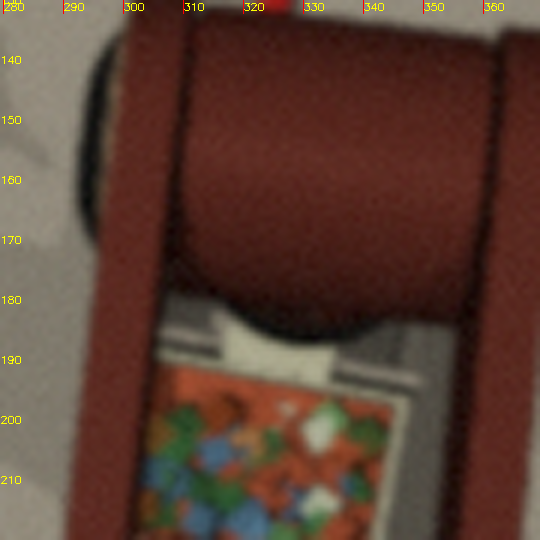

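```bash
python3 - <<'E'
from h import *
W=pickle.load(open("wr8.pkl","rb"));S=pickle.load(open("scene8.pkl","rb"))
crop(W,280,150,80,90,6,"pics/wr8a.png")
s=lambda x,y:(270+x/5-.5,100+y/5-.5)
print("hole",onplane(S,s(370,515),.126))
print("tip by S",[onplane(S,s(369,408),z) for z in (.174,.177,.18)])
E
```

```text
hole [ 0.67205512 -0.00678631  0.126     ]
tip by S [array([ 0.66851015, -0.00357413,  0.174     ]), array([ 0.67056386, -0.00709389,  0.177     ]), array([ 0.67261757, -0.01061365,  0.18      ])]
```

View pics/wr8a.png

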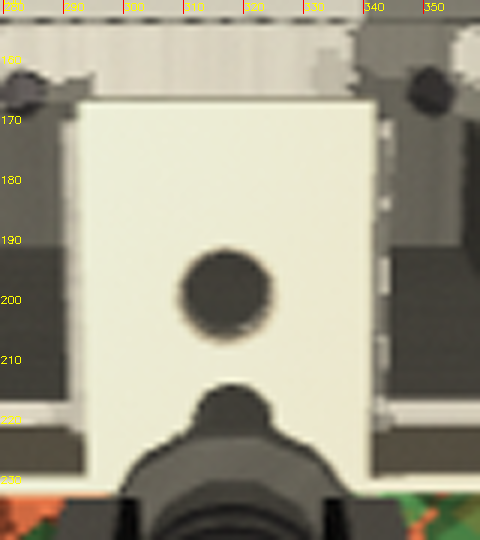

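```bash
python3 - <<'E'
from h import *
W=pickle.load(open("wr8.pkl","rb"));S=pickle.load(open("scene8.pkl","rb"))
print("cam",-W["R"].T@W["t"])
hW=(317.2,198.5);hS=(343.5,202.5)
print("hole W",onplane(W,hW,.126),"tri",tri([(W,hW),(S,hS)]))
for z in (.177,.19): print("shank line W",z,onplane(W,(318.3,218),z))
# predict: pin axis points along the tool axis given TCP; image of those
a=np.array([.0067,-.0036,-1.])
for off in (0,.001):
  for h,n in ((-.056,'tip'),(-.02,'shank'),(-.011,"collar")):
    X=np.array([.6718-off,-.0084,.2326])+a*(-h); print(n,X.round(4),"W",proj(W,X),"S",proj(S,X))
E
```

```text
cam [ 0.73720031 -0.0203829   0.37515287]
hole W [ 0.67451172 -0.00702572  0.126     ] tri (array([ 0.67362769, -0.00740937,  0.12670804]), [np.float64(0.0010907349249372957), np.float64(0.0010907349249372777)])
shank line W 0.177 [ 0.67253853 -0.00756601  0.177     ]
shank line W 0.19 [ 0.67678073 -0.00840687  0.19      ]
tip [ 0.6722 -0.0086  0.1766] W [[319.76086115 218.02041671]] S [[343.62093476 181.96226537]]
shank [ 0.6719 -0.0085  0.2126] W [[320.02114424 236.77730353]] S [[343.96973341 165.64999832]]
collar [ 0.6719 -0.0084  0.2216] W [[320.10317166 242.69299636]] S [[344.06080066 161.39494992]]
tip [ 0.6712 -0.0086  0.1766] W [[320.0267677  219.27106657]] S [[343.15664949 181.78908227]]
shank [ 0.6709 -0.0085  0.2126] W [[320.33950623 238.24869098]] S [[343.48926503 165.48170858]]
collar [ 0.6709 -0.0084  0.2216] W [[320.43803185 244.23187256]] S [[343.57610661 161.22805324]]
```

```bash
python3 -m jog '[[[0.015,0.001,-0.0005,0,1],[0.03,0.001,-0.0005,0,1],[0.042,0.001,-0.0005,0,1],[0.042,0.001,-0.0005,0,1],[0.042,0.001,-0.0005,0,1]]]'
python3 - <<'E'
from h import *
d=get("scene","scene9.pkl"); crop(d,300,130,80,90,6,"pics/sc9.png")
d=get("wrist","wr9.pkl");crop(d,280,150,80,90,6,"pics/wr9.png")
E
python3 go.py .6723 -.0068 .2 -.2
```

```text
t: 10.25
tool_pos: [0.6727, -0.0082, 0.1895]
tool_rot: [1.356, 1.101, -1.353]
contact_force: [-0.2, 0.0, 0.9]
opening: 0.0163
t 10.35 pos [ 0.6736 -0.0082  0.1913] toolx [ 0.0078 -0.0037 -1.    ] psi -0.2007 q [-0.12  0.19  1.54 -0.    1.41  1.65] F [-0.7  0.2  0.3] op 0.0168
shift [-0.0087 -0.0015 -0.0011] turn -0.0007
```

View pics/sc9.png

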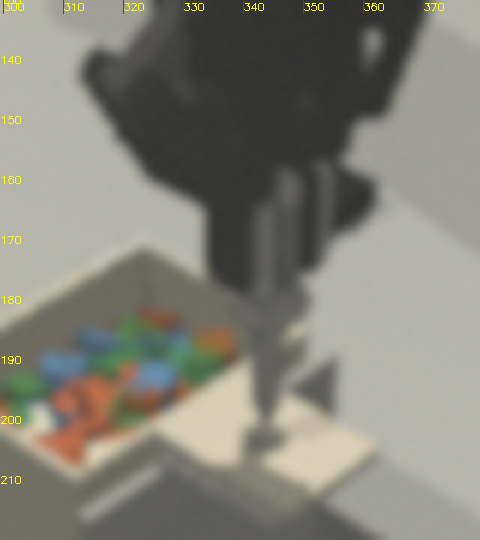

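View pics/wr9.png

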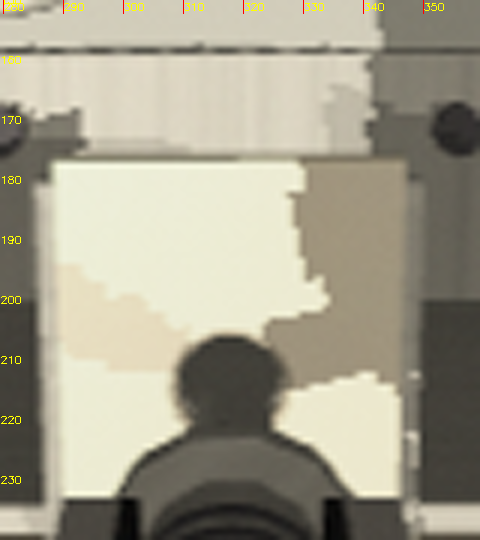

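```bash
python3 - <<'E'
from h import *
S=pickle.load(open("scene9.pkl","rb"))
h=onplane(S,(343.45,202.6),.126)
for z in (.131,.133,.135):
    t=onplane(S,(343.8,199.5),z); d=t-h; e=np.array([np.cos(-.2),np.sin(-.2)]);f=np.array([-e[1],e[0]])
    print(z,t.round(4),h.round(4),"along tool y",d[:2]@e,"lateral",d[:2]@f)
print(proj(S,h),proj(S,h+[0.001*.98,-.0002,0]),proj(S,h+[0.0002,.001*.98,0]),proj(S,h+[0,0,.001]))
E
```

```text
0.131 [ 0.6709 -0.0039  0.131 ] [ 0.6721 -0.0071  0.126 ] along tool y -0.0018642228657983384 lateral 0.0028747625199007218
0.133 [ 0.6721 -0.006   0.133 ] [ 0.6721 -0.0071  0.126 ] along tool y -0.0002395617313483382 lateral 0.0010401774667951145
0.135 [ 0.6733 -0.0082  0.135 ] [ 0.6721 -0.0071  0.126 ] along tool y 0.0013850994031016617 lateral -0.000794407586310493
[[343.45 202.6 ]] [[343.8309521  202.83021525]] [[343.80032692 202.36308328]] [[343.46077513 202.20223591]]
```

Wrist view: pin and hole are laterally aligned (shank at about column 318, hole at 317.9). The scene view shows the tip at (343.8,199.5) over the hole at (343.4,202.6), within about 1 mm, so I'll insert.

```bash
python3 -m jog '[[[0.006,-0.0006,0,0,1],[0.012,-0.0006,0,0,1],[0.018,-0.0006,0,0,1],[0.024,-0.0006,0,0,1],[0.03,-0.0006,0,0,1],[0.03,-0.0006,0,0,1]]]' 
python3 go.py .6723 -.0068 .137 -.2
```

```text
t: 10.95
tool_pos: [0.6724, -0.0081, 0.1595]
tool_rot: [1.356, 1.101, -1.353]
contact_force: [-0.1, 1.0, -1.1]
opening: 0.0163
t 10.95 pos [ 0.6724 -0.0081  0.1595] toolx [ 0.0053 -0.0034 -1.    ] psi -0.2007 q [-0.12  0.21  1.56 -0.    1.36  1.65] F [-0.1  1.  -1.1] op 0.0163
shift [ 0.0225 -0.0005 -0.0013] turn -0.0007
```

```bash
python3 -m jog '[[[0.006,0,0,0,1],[0.012,0,0,0,1],[0.016,0,0,0,1],[0.018,0,0,0,1],[0.018,0,0,0,1]]]' 100
python3 - <<'E'
from h import *
d=get("scene","scene10.pkl"); crop(d,300,130,80,90,6,"pics/sc10.png")
E
python3 go.py .6723 -.0068 .137 -.2
```

```text
t: 11.45
tool_pos: [0.6723, -0.0082, 0.141]
tool_rot: [1.356, 1.102, -1.353]
contact_force: [0.3, -0.1, -0.4]
opening: 0.0159
t 11.5 pos [ 0.6725 -0.0082  0.1414] toolx [ 0.0051 -0.0034 -1.    ] psi -0.2007 q [-0.12  0.23  1.58 -0.    1.33  1.65] F [-0.   0.6 -0.4] op 0.0157
shift [ 0.0044 -0.0005 -0.0013] turn -0.0007
```

View pics/sc10.png

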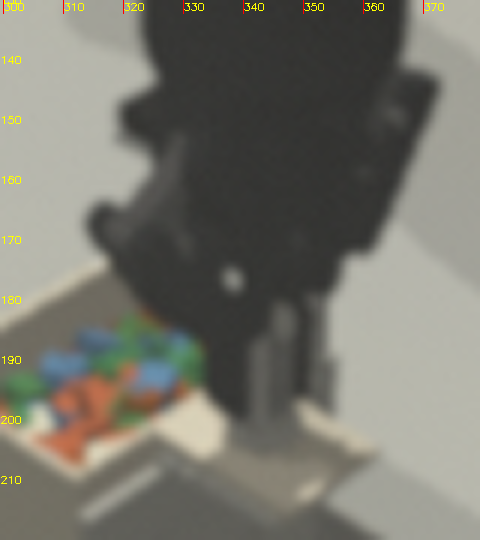

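The shank is fully inside and the collar is just above the tab. I'll seat it and press.

```bash
python3 -m jog '[[[0.001,0,0,0,1],[0.002,0,0,0,1],[0.003,0,0,0,1],[0.004,0,0,0,1],[0.004,0,0,0,1]]]'; python3 -m jog '[[[0.001,0,0,0,1],[0.002,0,0,0,1],[0.002,0,0,0,1]]]'
```

```text
t: 12.0
tool_pos: [0.6725, -0.0082, 0.1373]
tool_rot: [1.356, 1.101, -1.353]
contact_force: [-0.5, -0.5, 0.0]
opening: 0.0162
t: 12.3
tool_pos: [0.673, -0.0083, 0.1372]
tool_rot: [1.356, 1.101, -1.352]
contact_force: [-3.0, -0.3, 5.6]
opening: 0.0157
```

```bash
python3 -m jog '[[[0.002,0,0,0,1],[0.004,0,0,0,1],[0.004,0,0,0,1]]]'; python3 go.py .6723 -.0068 .137 -.2
```

```text
t: 12.6
tool_pos: [0.6737, -0.0083, 0.1371]
tool_rot: [1.357, 1.099, -1.35]
contact_force: [-5.6, 0.8, 12.4]
opening: 0.0157
t 12.6 pos [ 0.6737 -0.0083  0.1371] toolx [ 0.008  -0.0038 -1.    ] psi -0.2006 q [-0.12  0.23  1.58 -0.    1.32  1.65] F [-5.6  0.8 12.4] op 0.0157
shift [ 0.0001 -0.0017 -0.0012] turn -0.0006
```

```bash
python3 -m jog '[[[0.003,-0.0005,0,0,1],[0.005,-0.0015,0,0,1],[0.006,-0.002,0,0,1],[0.006,-0.002,0,0,1],[0.006,-0.002,0,0,1]]]'; 
python3 - <<'E'
from h import *
d=get("scene","scene11.pkl"); crop(d,260,130,120,120,5,"pics/sc11.png")
d=get("wrist","wr11.pkl");cv2.imwrite("pics/wr11.png",d["color"][:,:,::-1])
E
python3 go.py .6723 -.0068 .137 -.2
```

```text
t: 13.1
tool_pos: [0.6742, -0.0083, 0.137]
tool_rot: [1.36, 1.094, -1.346]
contact_force: [-4.6, -0.2, 15.9]
opening: 0.016
t 13.2 pos [ 0.6742 -0.0083  0.137 ] toolx [ 0.0144 -0.0049 -0.9999] psi -0.2005 q [-0.12  0.23  1.58 -0.    1.32  1.65] F [-4.4 -0.2 15.6] op 0.0155
shift [-0.     -0.0022 -0.0011] turn -0.0005
```

View pics/sc11.png

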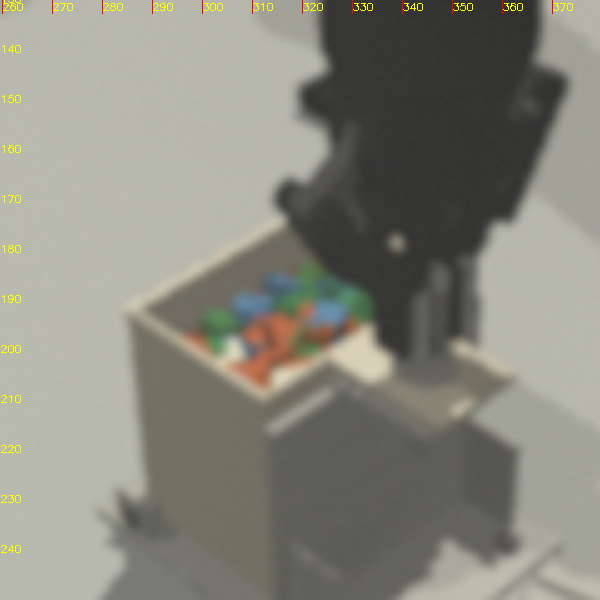

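View pics/wr11.png

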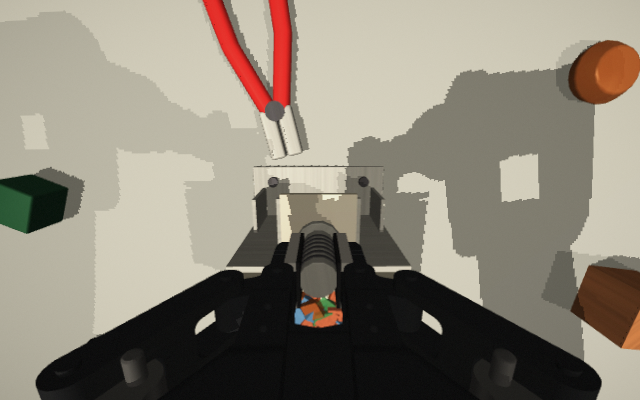

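The pin stands upright with its collar on the tab at about (343,203). The bin rim is unchanged from the shut picture, with its corner at (285.6,192.4) against (285.8,192) before. I'll press slightly harder to confirm it is seated.

```bash
python3 -m jog '[[[0.006,-0.002,0,0,1],[0.008,-0.003,0,0,1],[0.008,-0.003,0,0,1],[0.008,-0.003,0,0,1],[0.008,-0.003,0,0,1],[0.008,-0.003,0,0,1]]]' 
python3 - <<'E'
from h import *
d=get("top","top12.pkl");cv2.imwrite("pics/top12.png",d["color"][:,:,::-1])
d=get("scene","scene12.pkl");cv2.imwrite("pics/sc12.png",d["color"][:,:,::-1]); crop(d,310,160,70,60,9,"pics/sc12a.png")
E
python3 go.py .6723 -.0068 .137 -.2
```

```text
t: 13.8
tool_pos: [0.6743, -0.0083, 0.137]
tool_rot: [1.363, 1.088, -1.34]
contact_force: [-6.6, -0.1, 22.3]
opening: 0.0153
t 13.9 pos [ 0.6743 -0.0083  0.137 ] toolx [ 0.022  -0.0064 -0.9997] psi -0.2005 q [-0.12  0.22  1.59 -0.    1.31  1.65] F [-7.   0.2 21.9] op 0.0154
shift [-0.0001 -0.0023 -0.0011] turn -0.0005
```

View pics/sc12a.png

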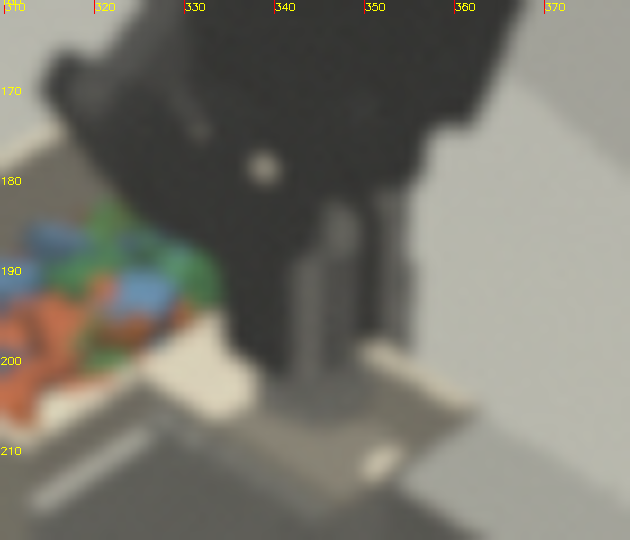

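View pics/top12.png

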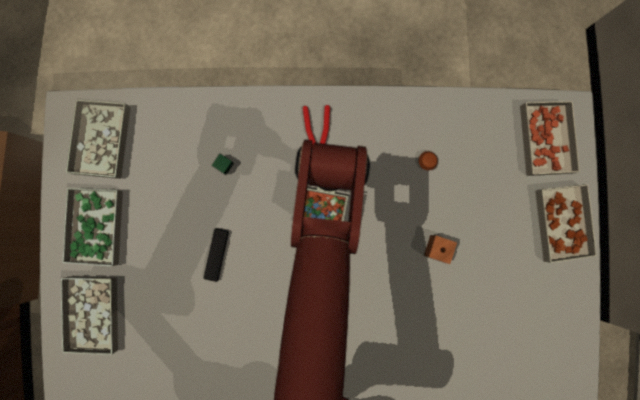

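The collar sits on the tab, and z held at 0.137 while the press rose to 22 N. The cube (222,162), smalti (428,160), case (217,254) and nipper have not moved in the top view. I'll hand in.

```bash
python3 -c "
from station import ctrl
print(ctrl.finish_job()); o=ctrl.get_obs(); print(o['t'],o['tool_pos'],o['contact_force'],o['opening'])"
```

```text
the job is handed in; nothing more can be done
None
the job is handed in; nothing more can be done
```

The bin is shut and the pin is seated through the tab and bracket holes. I handed the job in at about 14 s with the gripper still holding the pin and pressing it down. `finish_job` gives no verdict, so these results are from my own last checks.

- **Bin:** I pushed it with the closed fingers until it met its stop at about 11 N. The tab lay level at z ≈ 0.1266 m (0.126 expected when shut), and later pictures show the bin rim in the same place.
- **Pin:** I gripped it in the rest, lined it up over the tab hole with the wrist and scene cameras, and pushed it in. The tool stopped at z = 0.137 m, as expected with the collar on the tab, and stayed there as the press rose from 12 to 22 N.
- **Grip:** The last reading was about 22 N downward, with the grip set to 100 N.
- **Bystanders:** They look unmoved in the last top view.

Some checks were less clean:
- **Hole position:** The camera estimates of the tab hole differed by up to about 3.5 mm along the insertion direction. I used the pin's position relative to the hole instead.
- **Side load and lean:** Pressing drew the tool about 2 mm away from the robot. It left a side force of about 7 N and the tool leaning 0.022 rad; if the pin leans with it, that is well inside the 0.12 limit.
- **Not measured directly:** I did not measure the collar gap, or the final pin centring and tilt, separately from the tool pose and pictures.

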